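# Load the run rack with sample vials in reverse order

### The job

The last sample drawn is to be tested first: move the four vials from the storage rack to the empty run rack in reverse order, so that the vial nearest the storage rack's knobbed post ends in the compartment farthest from the run rack's knobbed post, and so on along the row, the farthest one ending nearest the post. Keep the vials upright on the way and leave each standing on the floor of its own compartment; do not disturb the bottle, the jar and the brass weight.

Things in the scene. Friction and masses are not known exactly. Their poses are not given: they have to be found in the camera images.
- vial_1: one of four glass sample vials with black screw caps (they differ only a little in filling), 27 mm diameter, 56 mm tall; origin at the centre of its underside, z up its axis. Starts upright in socket_1; which place of the storage rack that is changes every time. Light (about 35 g); grip it round the glass or cap, about 20 to 45 mm above its underside, fingers on the two long sides of the row
- socket_1: grey square socket of the storage rack in which vial_1 starts, fixed to the rack: 42 x 42 mm outside, 36 mm inside, 12 mm high with a 3 mm floor; origin at the centre of its underside, which is 6 mm above the bench; the vial's underside starts 9 mm above the bench
- vial_2: one of four glass sample vials with black screw caps (they differ only a little in filling), 27 mm diameter, 56 mm tall; origin at the centre of its underside, z up its axis. Starts upright in socket_2; which place of the storage rack that is changes every time. Light (about 35 g); grip it round the glass or cap, about 20 to 45 mm above its underside, fingers on the two long sides of the row
- socket_2: grey square socket of the storage rack in which vial_2 starts, fixed to the rack: 42 x 42 mm outside, 36 mm inside, 12 mm high with a 3 mm floor; origin at the centre of its underside, which is 6 mm above the bench; the vial's underside starts 9 mm above the bench
- vial_3: one of four glass sample vials with black screw caps (they differ only a little in filling), 27 mm diameter, 56 mm tall; origin at the centre of its underside, z up its axis. Starts upright in socket_3; which place of the storage rack that is changes every time. Light (about 35 g); grip it round the glass or cap, about 20 to 45 mm above its underside, fingers on the two long sides of the row
- socket_3: grey square socket of the storage rack in which vial_3 starts, fixed to the rack: 42 x 42 mm outside, 36 mm inside, 12 mm high with a 3 mm floor; origin at the centre of its underside, which is 6 mm above the bench; the vial's underside starts 9 mm above the bench
- vial_4: one of four glass sample vials with black screw caps (they differ only a little in filling), 27 mm diameter, 56 mm tall; origin at the centre of its underside, z up its axis. Starts upright in socket_4; which place of the storage rack that is changes every time. Light (about 35 g); grip it round the glass or cap, about 20 to 45 mm above its underside, fingers on the two long sides of the row
- socket_4: grey square socket of the storage rack in which vial_4 starts, fixed to the rack: 42 x 42 mm outside, 36 mm inside, 12 mm high with a 3 mm floor; origin at the centre of its underside, which is 6 mm above the bench; the vial's underside starts 9 mm above the bench
- storage_rack: the rack that holds the vials at the start: a fixed flat aluminium bar 56 (x) x 238 (y) x 6 mm with four sockets in a row and, at one end, a thin upright post with a black knob (20 mm wide, top 42 mm above the bench). Origin on the bench under the middle of the row of places; its y axis runs along the row towards the knobbed post. Places at y = +75 (next to the post), +25, -25, -75 mm; post at y = +119 mm
- run_rack: empty at the start: a fixed steel tray with a dark floor, 56 (x) x 238 (y) mm with a row of four open compartments 46 mm along the row and 48 mm across, floor 6 mm and walls 16 mm above the bench, and at one end the same post (top 42 mm above the bench). It may point any way. Origin on the bench under the middle of the row; its y axis runs along the row towards the post. Compartment centres at y = +75 (next to the post), +25, -25, -75 mm; post at y = +119 mm
- amber_bottle: bystander: brown glass bottle with white cap, 56 mm diameter, 114 mm tall, origin under its middle; leave it alone
- sample_jar: bystander: white jar with green lid, 52 mm diameter, 67 mm tall, origin under its middle; leave it alone
- brass_weight: bystander: small brass weight with a knob, 25 mm diameter, 30 mm tall, origin under its middle; leave it alone
There are look-alikes about, which are no part of the job. Leave any green or orange look-alike of the vial_1 alone.

How it is judged:
At the end, for the whole second after the job is handed in: Counted from the posts, the vials stand in reverse order in the run rack (first to last, second to third, third to second, last to first), upright within 0.12 rad, still, on the floor (within 4 mm), within 14 mm of the compartment centre along and across the row (((y of socket_1 in the frame of storage_rack between 0.055 and 0.095 m and y of vial_1 in the frame of run_rack between -0.089 and -0.061 m) or (y of socket_1 in the frame of storage_rack between 0.005 and 0.045 m and y of vial_1 in the frame of run_rack between -0.039 and -0.011 m) or (y of socket_1 in the frame of storage_rack between -0.045 and -0.005 m and y of vial_1 in the frame of run_rack between 0.011 and 0.039 m) or (y of socket_1 in the frame of storage_rack between -0.095 and -0.055 m and y of vial_1 in the frame of run_rack between 0.061 and 0.089 m)) and x of vial_1 in the frame of run_rack between -0.014 and 0.014 m and z of vial_1 in the frame of run_rack between 0.002 and 0.01 m and angle between each of vial_1, vial_2, vial_3, vial_4's own z axis and vertical below 0.12 rad and linear speed of each of vial_1, vial_2, vial_3, vial_4 below 0.02 m/s and angular speed of each of vial_1, vial_2, vial_3, vial_4 below 1 rad/s and ((y of socket_2 in the frame of storage_rack between 0.055 and 0.095 m and y of vial_2 in the frame of run_rack between -0.089 and -0.061 m) or (y of socket_2 in the frame of storage_rack between 0.005 and 0.045 m and y of vial_2 in the frame of run_rack between -0.039 and -0.011 m) or (y of socket_2 in the frame of storage_rack between -0.045 and -0.005 m and y of vial_2 in the frame of run_rack between 0.011 and 0.039 m) or (y of socket_2 in the frame of storage_rack between -0.095 and -0.055 m and y of vial_2 in the frame of run_rack between 0.061 and 0.089 m)) and x of vial_2 in the frame of run_rack between -0.014 and 0.014 m and z of vial_2 in the frame of run_rack between 0.002 and 0.01 m and ((y of socket_3 in the frame of storage_rack between 0.055 and 0.095 m and y of vial_3 in the frame of run_rack between -0.089 and -0.061 m) or (y of socket_3 in the frame of storage_rack between 0.005 and 0.045 m and y of vial_3 in the frame of run_rack between -0.039 and -0.011 m) or (y of socket_3 in the frame of storage_rack between -0.045 and -0.005 m and y of vial_3 in the frame of run_rack between 0.011 and 0.039 m) or (y of socket_3 in the frame of storage_rack between -0.095 and -0.055 m and y of vial_3 in the frame of run_rack between 0.061 and 0.089 m)) and x of vial_3 in the frame of run_rack between -0.014 and 0.014 m and z of vial_3 in the frame of run_rack between 0.002 and 0.01 m and ((y of socket_4 in the frame of storage_rack between 0.055 and 0.095 m and y of vial_4 in the frame of run_rack between -0.089 and -0.061 m) or (y of socket_4 in the frame of storage_rack between 0.005 and 0.045 m and y of vial_4 in the frame of run_rack between -0.039 and -0.011 m) or (y of socket_4 in the frame of storage_rack between -0.045 and -0.005 m and y of vial_4 in the frame of run_rack between 0.011 and 0.039 m) or (y of socket_4 in the frame of storage_rack between -0.095 and -0.055 m and y of vial_4 in the frame of run_rack between 0.061 and 0.089 m)) and x of vial_4 in the frame of run_rack between -0.014 and 0.014 m and z of vial_4 in the frame of run_rack between 0.002 and 0.01 m); the robot touches nothing.
It fails at once if a vial is tipped (more than 0.7 rad from upright) (angle between any of vial_1, vial_2, vial_3, vial_4's own z axis and vertical above 0.7 rad).
It fails at once if the bottle, the jar or the weight is moved by more than 30 mm (distance of any of amber_bottle, sample_jar, brass_weight from where it was at the start of the episode above 0.03 m).
It also fails if it takes over 93 s, if anything falls off the work surface, if the arm or the gripper's body presses on something with over 40 N, if the wrist force passes 120 N, or if a joint passes its speed limit or range.

### The arm

A 6-joint arm with a two-finger parallel gripper is mounted at the origin on a cart in front of the work surface, level with it; the furniture and walls round the work are solid. World frame = base frame: x ahead of the robot, y to its left, z up, the work surface at z = 0. Lengths are in m, angles in rad, forces in N, time in s.
With the tool pointing down it reaches from about 0.25 to 0.775 m from the base axis. Payload 4 kg.
Tool frame: the origin (TCP) lies where the fingers leave the gripper's body, on its centre line; the fingertips stand 97 mm ahead of it and the grasp point (between the pads) lies 78 mm ahead of it; z points along the fingers, y is the line along which they close (so a half turn about z gives the same grasp; the last joint's range is limited). The gripper opens to 94 mm and grips with 3 to 60 N. Pads are 16 mm wide; open, the fingers measure 119 mm over their backs; the gripper's body (75 mm by 177 mm) begins 78 mm behind the grasp point.
Start: joints at [-1.437, 0.087, 1.371, -0, 1.684, -0.103], TCP at [0.129, -0.535, 0.303] pointing down, gripper open.
Joint ranges: [-3.1, 3.1], [-0.76, 2.03], [0.27, 2.55], [-1.08, 4.22], [0.17, 2.65], [-2.57, 2.57]. Speed limits (rad/s): [2.79, 2.79, 3.14, 3.14, 3.14, 3.14].

### API

Orientations are given as [roll, pitch, yaw] about the fixed x, y, z axes, in that order (R = Rz(yaw) Ry(pitch) Rx(roll)).
In Python, from bench import robot, eyes gives the robot as it stands. The module is installed in compiled form; this text tells all that it offers.
- The arm moves only by the tool carry_out, never from a script. Its argument "deltas" is a list of rows, each an object of numbers: "dx", "dy", "dz": the shift along the tool's x, y, z each as a share of 0.02 m, from -1 to 1; "wx", "wy", "wz": the turn, a rotation vector about the tool's x, y, z each as a share of 0.12 rad, from -1 to 1; "gripper": the closure in counts, from 0 (fully open) to 255 (shut). In form: [{"dx": .., "dy": .., "dz": .., "wx": .., "wy": .., "wz": .., "gripper": ..}, ...]. A call has 1 to 20 rows; each row shifts and turns the commanded pose from where the row before left it, along the tool's axes as they then stand; what a row does not reach is not made up. A row lasts 1/12 s, in which the tool goes at most 41.7 mm and 7.16 degrees, less where a joint would pass 70% of its speed; a pose out of reach is approached as far as the arm can. A call with a number of a shift or a turn outside -1 to 1 is refused whole. A call with a gripper value outside its range is refused whole. The fingers move at their own pace and stop on an object; the grip force is fixed at half the most. Time passes only in rows, so rows that do not move let the fingers close. It gives the time, the measured TCP pose, the force, the opening and the grip force at its end, in the units of the state.
- robot.get_obs(): the state, without advancing time (a new reading comes with each control period).
- eyes.snapshot(name): name is "side" or "top" or "wrist"; returns the picture (420x560x3 uint8, red, green, blue); there is no depth.
- eyes.get_calibration(name): a dict with "fovy" (degrees; the focal length in pixels is half the picture's height over the tangent of half this angle, whatever the lens; pixels are square), "cx", "cy" (the principal point, pixels), "R" (3x3) and "t" (3): a world point X has camera coordinates R X + t. Camera axes: x right, y down, z forward; pixel columns grow to the right and rows downward; lengths in m; the calibration is good to about 2 mm. The wrist camera is an equidistant fisheye: a pixel r from the principal point sees the ray r / f radians off the axis. A picture is of the moment at which its call begins: read the wrist's pose just before it. get_calibration takes no time and is no camera call; for the wrist camera it gives the pose at the moment of the call.
- robot.close_job(): hands the job in; it is judged then, once.
The state is a dict: "time": time; "joint_positions": joint angles; "qvel": joint speeds; "joint_torque": joint torques, N m; "tool_pos": TCP position; "ee_rot": TCP orientation; "wrist_force": force on the tool from outside, world axes, zero at the start; "wrist_torque": the same for the moment, N m; "width": finger opening in m; "finger_force": force on a finger pad.
Only numpy, scipy, OpenCV 4.12 (cv2) and the standard library are available. Lean on these libraries where they do the work, as an engineer would, in place of code of your own. Each camera call takes 0.05 s, during which the arm holds its last target. There are 200 camera calls.

## Working session

There is one attempt and no reset: what is moved stays moved. The work goes in short steps, Python scripts to look and compute and a tool call to move; the robot and the scene stay as the last step left them, time stands still between calls to the robot, and variables do not carry over. Pictures are saved under pics/ and viewed, at most 14 in all, crops included, and the job is handed in when it is done.

Besides the shell and the picture viewer there is one more tool, called after "Call:" by a JSON object that holds its "fn" and its "kwargs". carry_out: Moves the arm, as the interface text tells. Shift numbers are shares of 0.02 m and turn numbers shares of 0.12 rad, none past 1 either way. Its arguments: {"type":"object","properties":{"deltas":{"type":"array","items":{"type":"object","properties":{"dx":{"type":"number"},"dy":{"type":"number"},"dz":{"type":"number"},"wx":{"type":"number"},"wy":{"type":"number"},"wz":{"type":"number"},"gripper":{"type":"number"}}}}},"required":["deltas"]}

```bash
mkdir -p pics; python3 - <<'E'
from bench import robot, eyes
import cv2
for n in ("top","side"):
    cv2.imwrite(f"pics/{n}0.png", cv2.resize(eyes.snapshot(n)[:,:,::-1],None,fx=1.4,fy=1.4,interpolation=cv2.INTER_CUBIC))
    c=eyes.get_calibration(n); print(n,c)
print(robot.get_obs())
E
```

```text
top {'fovy': 44.05933549732682, 'cx': 265.28389907155406, 'cy': 201.83275338470122, 'R': array([[ 0.00602979, -0.99997161,  0.00451803],
       [-0.98735852, -0.00666924, -0.15836249],
       [ 0.15838813, -0.00350602, -0.9873707 ]]), 't': array([0.01699842, 0.58165746, 1.1194569 ])}
side {'fovy': 48.396151447388405, 'cx': 275.65254248604793, 'cy': 215.8513643229847, 'R': array([[-0.99894319, -0.04571628, -0.00474508],
       [-0.01915614,  0.50796345, -0.86116559],
       [ 0.04177962, -0.86016461, -0.50830238]]), 't': array([0.56405634, 0.04303257, 1.12212811])}
{'time': 0.1, 'joint_positions': array([-1.43711089e+00,  8.78676178e-02,  1.37208537e+00,  2.49465188e-05,
        1.68357246e+00, -1.03097676e-01]), 'qvel': array([-0.00056319, -0.00332147, -0.00241867, -0.00049848, -0.00063547,
       -0.00013909]), 'joint_torque': array([ 3.09736490e-03, -3.41250801e+01, -3.03303158e+01,  7.19985645e-02,
        3.04006319e-02, -1.01767328e-04]), 'tool_pos': array([ 0.12898071, -0.53436022,  0.3016374 ]), 'ee_rot': array([-3.13967268e+00, -2.23574611e-04,  2.36785686e-01]), 'wrist_force': array([-0.16289055, -0.78287203,  0.75488599]), 'wrist_torque': array([ 0.03700618,  0.01290015, -0.0127567 ]), 'finger_force': 0.0, 'width': 0.09392260858065439}
```

View pics/top0.png

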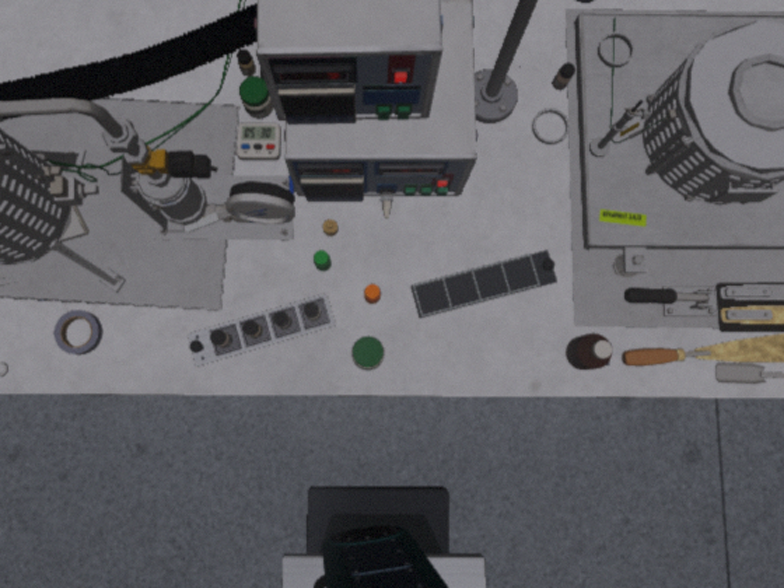

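View pics/side0.png

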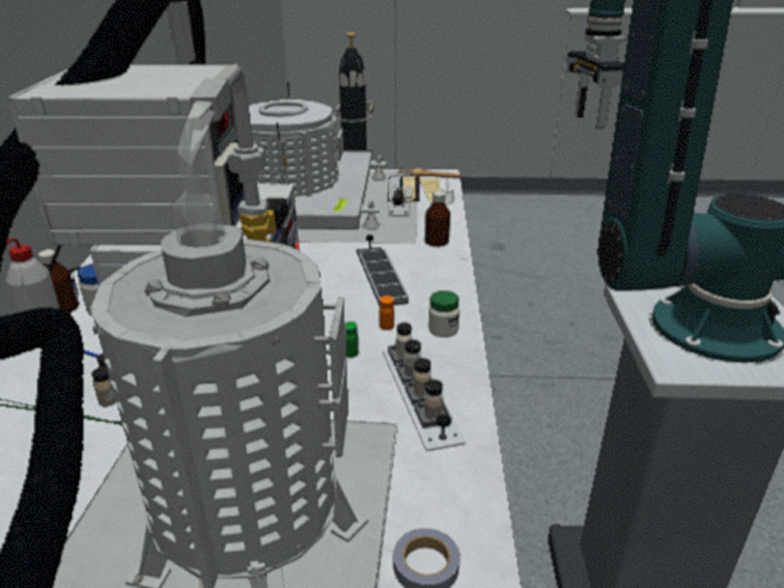

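The top view shows the storage rack with caps at about (220,338), (250,327), (281,318), (311,309) and its knob at (196,346). The run rack runs from (430,298) to its knob at (549,264), on the right. The orange vial is at (372,292), the jar at (368,352) and the bottle at (590,350). I'll zoom in next.

```bash
cat > h.py <<'E'
import numpy as np
from bench import robot, eyes
def w(n,u,v,z):
    c=eyes.get_calibration(n); f=210/np.tan(np.radians(c["fovy"])/2)
    R,t=np.array(c["R"]),np.array(c["t"]); o=-R.T@t
    d=R.T@np.array([(u-c["cx"])/f,(v-c["cy"])/f,1]); return (o+d*(z-o[2])/d[2])[:2]
def p(n,X):
    c=eyes.get_calibration(n); f=210/np.tan(np.radians(c["fovy"])/2)
    q=np.array(c["R"])@np.array(X)+np.array(c["t"]); return q[:2]/q[2]*f+[c["cx"],c["cy"]]
E
python3 - <<'E'
from h import *
import cv2
im=eyes.snapshot("top")[:,:,::-1]
cv2.imwrite("pics/c1.png",cv2.resize(im[165:275,130:290],None,fx=5,fy=5,interpolation=cv2.INTER_CUBIC))
cv2.imwrite("pics/c2.png",cv2.resize(im[165:275,280:440],None,fx=5,fy=5,interpolation=cv2.INTER_CUBIC))
E
```

```text
(no output)
```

View pics/c1.png

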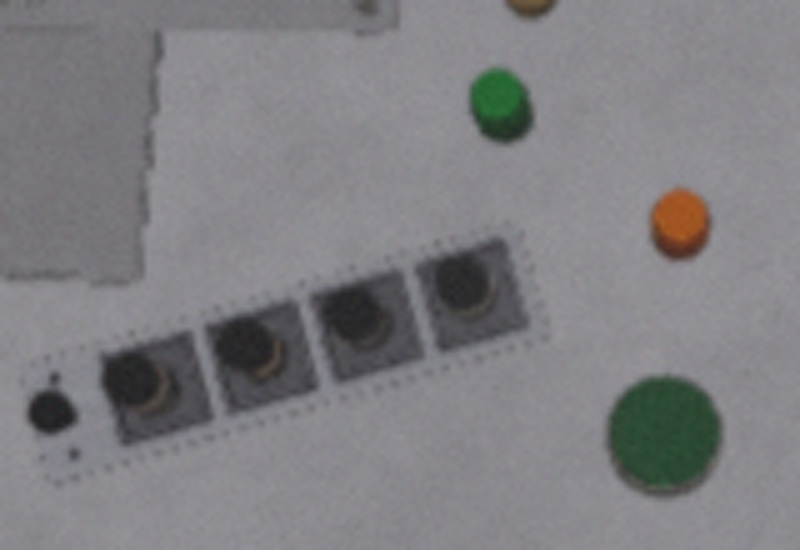

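View pics/c2.png

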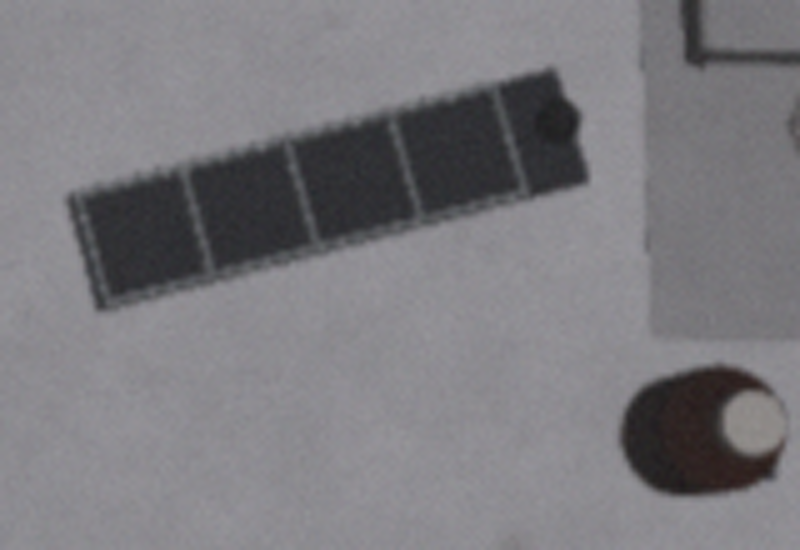

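The first crop shows socket-row corners at about (102,353), (122,445), (505,239) and (529,327), caps at (133,378), (243,345), (352,312) and (463,280), and the knob at (52,412). In the second, the run rack's dividers have midpoints at about (93,247), (198,220), (303,193), (407,168) and (511,140), with the knob on the right at (557,120).

```bash
cat >> h.py <<'E'
def cr(u,v,u0,v0,s=5): return (u+.5)/s-.5+u0,(v+.5)/s-.5+v0
def fit(P,ys):
    P=np.array(P);ys=np.array(ys,float); A=np.c_[ys,np.ones(len(ys))]
    s=np.linalg.lstsq(A,P,rcond=None)[0]; r=P-A@s
    return s[1],s[0],np.abs(r).max()
E
python3 - <<'E'
from h import *
W=lambda pts,u0,z:[w("top",*cr(u,v,u0,165),z) for u,v in pts]
caps=W([(133,378),(243,345),(352,312),(463,280)],130,.065)
print("caps",np.round(caps,4).tolist())
for nm,P,ys in [("caps",caps,[.075,.025,-.025,-.075]),
 ("sock",W([(112,399),(517,283)],130,.018),[.096,-.096]),
 ("run",W([(93,247),(198,220),(303,193),(407.5,168),(511.5,140)],280,.016),[-.1,-.05,0,.05,.1])]:
    o,d,r=fit(P,ys); print(nm,o.round(4),"len",np.linalg.norm(d).round(3),"dir",d.round(3),np.arctan2(d[1],d[0]).round(3),"res",r.round(4))
    if nm!="sock":
        for y in (.075,.025,-.025,-.075): print("  ",y,(o+d/np.linalg.norm(d)*y).round(4))
for n,u0,u,v,z in [("knobS",130,52,412,.035),("knobR",280,557,120,.035),("orange",130,681,222,.06),("green",130,500,98,.06),("jar",130,665,432,.067),("bottle cap",280,755,422,.114)]:
    print(n,w("top",*cr(u,v,u0,165),z).round(3))
E
```

```text
caps [[0.4922, 0.2583], [0.5069, 0.2108], [0.5217, 0.1635], [0.5362, 0.1151]]
caps [0.5142 0.1869] len 0.997 dir [-0.294  0.953] 1.87 res 0.0004
   0.075 [0.4922 0.2586]
   0.025 [0.5069 0.2108]
   -0.025 [0.5216 0.163 ]
   -0.075 [0.5363 0.1152]
sock [0.5136 0.1856] len 0.994 dir [-0.282  0.953] 1.859 res 0.0
run [ 0.5841 -0.1521] len 1.003 dir [ 0.255 -0.97 ] -1.314 res 0.0005
   0.075 [ 0.6032 -0.2247]
   0.025 [ 0.5905 -0.1763]
   -0.025 [ 0.5778 -0.128 ]
   -0.075 [ 0.5651 -0.0796]
knobS [0.479 0.3  ]
knobR [ 0.616 -0.266]
orange [0.563 0.02 ]
green [0.619 0.101]
jar [0.47  0.026]
bottle cap [ 0.473 -0.325]
```

```bash
cat > g.py <<'E'
# usage: g.py name z ...  -> shares needed from the present pose to each target in turn (yaw 1.85)
import sys
from h import *
from scipy.spatial.transform import Rotation as Ro
T={"S1":(.4922,.2584),"S2":(.5068,.2108),"S3":(.5215,.1633),"S4":(.5362,.1153),
   "R1":(.5651,-.0796),"R2":(.5778,-.1280),"R3":(.5905,-.1763),"R4":(.6032,-.2247)}
o=robot.get_obs(); P=np.array(o["tool_pos"]); G=Ro.from_euler("xyz",[np.pi,0,1.85])
print("t",round(o["time"],2),"wrot",((Ro.from_euler("xyz",o["ee_rot"]).inv()*G).as_rotvec()/.12).round(2),"width",round(o["width"],4))
for n,z in zip(sys.argv[1::2],sys.argv[2::2]):
    Q=np.array([*T[n],float(z)]); print(n,z,(G.inv().apply(Q-P)/.02).round(2)); P=Q
E
python3 g.py S4 .2 S4 .12 S4 .2 R4 .2 R4 .125
```

```text
t 0.15 wrot [-1.000e-02 -1.000e-02 -1.344e+01] width 0.094
S4 .2 [25.62 28.52  5.09]
S4 .12 [ 0. -0.  4.]
S4 .2 [-0.  0. -4.]
R4 .2 [-17.26  -1.46  -0.  ]
R4 .125 [ 0.   -0.    3.75]
```

Call:
{"fn": "carry_out", "kwargs": {"deltas": [{"wz":-0.96},{"wz":-0.96},{"wz":-0.96},{"wz":-0.96},{"wz":-0.96},{"wz":-0.96},{"wz":-0.96},{"wz":-0.96},{"wz":-0.96},{"wz":-0.96},{"wz":-0.96},{"wz":-0.96},{"wz":-0.96},{"wz":-0.96},{},{}]}}

```text
invalid input
```

```bash
python3 g.py S4 .2
```

```text
t 0.15 wrot [-1.000e-02 -1.000e-02 -1.344e+01] width 0.094
S4 .2 [25.62 28.52  5.09]
```

Every key is probably required, so I'll write full rows.

Call:
{"fn": "carry_out", "kwargs": {"deltas": [{"dx":0,"dy":0,"dz":0,"wx":0,"wy":0,"wz":-0.96,"gripper":0},{"dx":0,"dy":0,"dz":0,"wx":0,"wy":0,"wz":-0.96,"gripper":0},{"dx":0,"dy":0,"dz":0,"wx":0,"wy":0,"wz":-0.96,"gripper":0},{"dx":0,"dy":0,"dz":0,"wx":0,"wy":0,"wz":-0.96,"gripper":0},{"dx":0,"dy":0,"dz":0,"wx":0,"wy":0,"wz":-0.96,"gripper":0},{"dx":0,"dy":0,"dz":0,"wx":0,"wy":0,"wz":-0.96,"gripper":0},{"dx":0,"dy":0,"dz":0,"wx":0,"wy":0,"wz":-0.96,"gripper":0},{"dx":0,"dy":0,"dz":0,"wx":0,"wy":0,"wz":-0.96,"gripper":0},{"dx":0,"dy":0,"dz":0,"wx":0,"wy":0,"wz":-0.96,"gripper":0},{"dx":0,"dy":0,"dz":0,"wx":0,"wy":0,"wz":-0.96,"gripper":0},{"dx":0,"dy":0,"dz":0,"wx":0,"wy":0,"wz":-0.96,"gripper":0},{"dx":0,"dy":0,"dz":0,"wx":0,"wy":0,"wz":-0.96,"gripper":0},{"dx":0,"dy":0,"dz":0,"wx":0,"wy":0,"wz":-0.96,"gripper":0},{"dx":0,"dy":0,"dz":0,"wx":0,"wy":0,"wz":-0.96,"gripper":0},{"dx":0,"dy":0,"dz":0,"wx":0,"wy":0,"wz":0,"gripper":0}]}}

```text
time: 1.4
tool_pos: [0.129, -0.5345, 0.3022]
ee_rot: [3.141, -0.001, 1.851]
wrist_force: [-0.1, 0.2, 0.3]
width: 0.0942
finger_force: 0.0
```

```bash
python3 g.py S4 .2
```

```text
t 1.4 wrot [ 0.   -0.01  0.01] width 0.0942
S4 .2 [25.62 28.53  5.11]
```

Call:
{"fn": "carry_out", "kwargs": {"deltas": [{"dx":0.85,"dy":0.95,"dz":0,"wx":0,"wy":0,"wz":0,"gripper":0},{"dx":0.85,"dy":0.95,"dz":0,"wx":0,"wy":0,"wz":0,"gripper":0},{"dx":0.85,"dy":0.95,"dz":0,"wx":0,"wy":0,"wz":0,"gripper":0},{"dx":0.85,"dy":0.95,"dz":0,"wx":0,"wy":0,"wz":0,"gripper":0},{"dx":0.85,"dy":0.95,"dz":0,"wx":0,"wy":0,"wz":0,"gripper":0},{"dx":0.85,"dy":0.95,"dz":0,"wx":0,"wy":0,"wz":0,"gripper":0},{"dx":0.85,"dy":0.95,"dz":0,"wx":0,"wy":0,"wz":0,"gripper":0},{"dx":0.85,"dy":0.95,"dz":0,"wx":0,"wy":0,"wz":0,"gripper":0},{"dx":0.85,"dy":0.95,"dz":0,"wx":0,"wy":0,"wz":0,"gripper":0},{"dx":0.85,"dy":0.95,"dz":0,"wx":0,"wy":0,"wz":0,"gripper":0},{"dx":0.85,"dy":0.95,"dz":0,"wx":0,"wy":0,"wz":0,"gripper":0},{"dx":0.85,"dy":0.95,"dz":0,"wx":0,"wy":0,"wz":0,"gripper":0},{"dx":0.85,"dy":0.95,"dz":0,"wx":0,"wy":0,"wz":0,"gripper":0},{"dx":0.85,"dy":0.95,"dz":0,"wx":0,"wy":0,"wz":0,"gripper":0},{"dx":0.85,"dy":0.95,"dz":0,"wx":0,"wy":0,"wz":0,"gripper":0},{"dx":0.85,"dy":0.95,"dz":0,"wx":0,"wy":0,"wz":0,"gripper":0},{"dx":0.85,"dy":0.95,"dz":0,"wx":0,"wy":0,"wz":0,"gripper":0},{"dx":0.85,"dy":0.95,"dz":0,"wx":0,"wy":0,"wz":0,"gripper":0},{"dx":0.85,"dy":0.95,"dz":0,"wx":0,"wy":0,"wz":0,"gripper":0},{"dx":0.85,"dy":0.95,"dz":0,"wx":0,"wy":0,"wz":0,"gripper":0}]}}

```text
time: 3.07
tool_pos: [0.4011, -0.1019, 0.3026]
ee_rot: [-3.142, 0.0, 1.846]
wrist_force: [0.1, 0.1, 0.1]
width: 0.0942
finger_force: 0.0
```

Call:
{"fn": "carry_out", "kwargs": {"deltas": [{"dx":0.86,"dy":0.95,"dz":0.5,"wx":0,"wy":0,"wz":0,"gripper":0},{"dx":0.86,"dy":0.95,"dz":0.5,"wx":0,"wy":0,"wz":0,"gripper":0},{"dx":0.86,"dy":0.95,"dz":0.5,"wx":0,"wy":0,"wz":0,"gripper":0},{"dx":0.86,"dy":0.95,"dz":0.5,"wx":0,"wy":0,"wz":0,"gripper":0},{"dx":0.86,"dy":0.95,"dz":0.5,"wx":0,"wy":0,"wz":0,"gripper":0},{"dx":0.86,"dy":0.95,"dz":0.5,"wx":0,"wy":0,"wz":0,"gripper":0},{"dx":0.86,"dy":0.95,"dz":0.5,"wx":0,"wy":0,"wz":0,"gripper":0},{"dx":0.86,"dy":0.95,"dz":0.5,"wx":0,"wy":0,"wz":0,"gripper":0},{"dx":0.86,"dy":0.95,"dz":0.5,"wx":0,"wy":0,"wz":0,"gripper":0},{"dx":0.86,"dy":0.95,"dz":0.5,"wx":0,"wy":0,"wz":0,"gripper":0},{"dx":0,"dy":0,"dz":0,"wx":0,"wy":0,"wz":0,"gripper":0},{"dx":0,"dy":0,"dz":0,"wx":0,"wy":0,"wz":0,"gripper":0}]}}

```text
time: 4.07
tool_pos: [0.5358, 0.1151, 0.2013]
ee_rot: [-3.138, -0.0, 1.849]
wrist_force: [-0.5, -0.2, 0.2]
width: 0.0941
finger_force: 0.0
```

```bash
python3 g.py S4 .12; python3 - <<'E'
from h import *
import cv2
cv2.imwrite("pics/w1.png",eyes.snapshot("wrist")[:,:,::-1])
c=eyes.get_calibration("wrist"); print(c)
# project each vial cap centre
from g import T
E
```

```text
t 4.07 wrot [-0.03 -0.   -0.  ] width 0.0941
S4 .12 [0.   0.02 4.06]
{'fovy': 65.70646984690485, 'cx': 284.1536139284071, 'cy': 208.57386031580228, 'R': array([[ 0.96165201,  0.27426826, -0.00152825],
       [ 0.26667318, -0.9336902 ,  0.23897285],
       [ 0.06411576, -0.23021626, -0.97102505]]), 't': array([-0.54745929, -0.03622929,  0.28519503])}
t 4.12 wrot [-0.01  0.   -0.01] width 0.0939
```

View pics/w1.png

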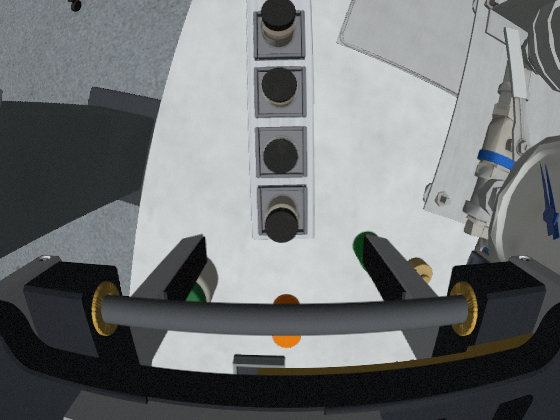

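The wrist view shows the S4 cap at (282,225), midway between the fingers and within about 3 mm of where I predicted. The green look-alike is clear to the side, so I'll descend partly closed.

Call:
{"fn": "carry_out", "kwargs": {"deltas": [{"dx":0,"dy":0,"dz":0.4,"wx":0,"wy":0,"wz":0,"gripper":80},{"dx":0,"dy":0,"dz":0.8,"wx":0,"wy":0,"wz":0,"gripper":80},{"dx":0,"dy":0,"dz":0.8,"wx":0,"wy":0,"wz":0,"gripper":80},{"dx":0,"dy":0,"dz":0.8,"wx":0,"wy":0,"wz":0,"gripper":80},{"dx":0,"dy":0,"dz":0.8,"wx":0,"wy":0,"wz":0,"gripper":80},{"dx":0,"dy":0,"dz":0.46,"wx":0,"wy":0,"wz":0,"gripper":80},{"dx":0,"dy":0,"dz":0,"wx":0,"wy":0,"wz":0,"gripper":80},{"dx":0,"dy":0,"dz":0,"wx":0,"wy":0,"wz":0,"gripper":255},{"dx":0,"dy":0,"dz":0,"wx":0,"wy":0,"wz":0,"gripper":255},{"dx":0,"dy":0,"dz":0,"wx":0,"wy":0,"wz":0,"gripper":255},{"dx":0,"dy":0,"dz":0,"wx":0,"wy":0,"wz":0,"gripper":255},{"dx":0,"dy":0,"dz":0,"wx":0,"wy":0,"wz":0,"gripper":255},{"dx":0,"dy":0,"dz":0,"wx":0,"wy":0,"wz":0,"gripper":255}]}}

```text
time: 5.2
tool_pos: [0.5363, 0.1145, 0.122]
ee_rot: [3.141, 0.0, 1.85]
wrist_force: [0.1, 0.2, -0.5]
width: 0.0278
finger_force: 0.2
```

Call:
{"fn": "carry_out", "kwargs": {"deltas": [{"dx":0,"dy":0,"dz":0,"wx":0,"wy":0,"wz":0,"gripper":255},{"dx":0,"dy":0,"dz":0,"wx":0,"wy":0,"wz":0,"gripper":255},{"dx":0,"dy":0,"dz":-0.4,"wx":0,"wy":0,"wz":0,"gripper":255},{"dx":0,"dy":0,"dz":-0.8,"wx":0,"wy":0,"wz":0,"gripper":255},{"dx":0,"dy":0,"dz":-0.8,"wx":0,"wy":0,"wz":0,"gripper":255},{"dx":0,"dy":0,"dz":-0.8,"wx":0,"wy":0,"wz":0,"gripper":255},{"dx":0,"dy":0,"dz":-0.8,"wx":0,"wy":0,"wz":0,"gripper":255},{"dx":0,"dy":0,"dz":-0.4,"wx":0,"wy":0,"wz":0,"gripper":255},{"dx":0,"dy":0,"dz":0,"wx":0,"wy":0,"wz":0,"gripper":255}]}}

```text
time: 5.95
tool_pos: [0.5372, 0.1146, 0.2042]
ee_rot: [3.137, 0.001, 1.85]
wrist_force: [0.6, 0.5, -0.6]
width: 0.0253
finger_force: 29.9
```

```bash
python3 g.py R4 .2 R4 .12
```

```text
t 5.95 wrot [ 0.04  0.01 -0.  ] width 0.0253
R4 .2 [-17.22  -1.5    0.21]
R4 .12 [ 0. -0.  4.]
```

Call:
{"fn": "carry_out", "kwargs": {"deltas": [{"dx":-0.4,"dy":0,"dz":0,"wx":0,"wy":0,"wz":0,"gripper":255},{"dx":-0.9,"dy":-0.1,"dz":0,"wx":0,"wy":0,"wz":0,"gripper":255},{"dx":-1,"dy":-0.1,"dz":0,"wx":0,"wy":0,"wz":0,"gripper":255},{"dx":-1,"dy":-0.1,"dz":0,"wx":0,"wy":0,"wz":0,"gripper":255},{"dx":-1,"dy":-0.1,"dz":0,"wx":0,"wy":0,"wz":0,"gripper":255},{"dx":-1,"dy":-0.1,"dz":0,"wx":0,"wy":0,"wz":0,"gripper":255},{"dx":-1,"dy":-0.1,"dz":0,"wx":0,"wy":0,"wz":0,"gripper":255},{"dx":-1,"dy":-0.1,"dz":0,"wx":0,"wy":0,"wz":0,"gripper":255},{"dx":-1,"dy":-0.1,"dz":0,"wx":0,"wy":0,"wz":0,"gripper":255},{"dx":-1,"dy":-0.1,"dz":0,"wx":0,"wy":0,"wz":0,"gripper":255},{"dx":-1,"dy":-0.1,"dz":0,"wx":0,"wy":0,"wz":0,"gripper":255},{"dx":-1,"dy":-0.1,"dz":0,"wx":0,"wy":0,"wz":0,"gripper":255},{"dx":-1,"dy":-0.1,"dz":0,"wx":0,"wy":0,"wz":0,"gripper":255},{"dx":-1,"dy":-0.1,"dz":0,"wx":0,"wy":0,"wz":0,"gripper":255},{"dx":-1,"dy":-0.1,"dz":0,"wx":0,"wy":0,"wz":0,"gripper":255},{"dx":-1,"dy":-0.1,"dz":0,"wx":0,"wy":0,"wz":0,"gripper":255},{"dx":-1,"dy":0,"dz":0,"wx":0,"wy":0,"wz":0,"gripper":255},{"dx":-1,"dy":0,"dz":0,"wx":0,"wy":0,"wz":0,"gripper":255},{"dx":-0.6,"dy":0,"dz":0,"wx":0,"wy":0,"wz":0,"gripper":255},{"dx":-0.3,"dy":0,"dz":0,"wx":0,"wy":0,"wz":0,"gripper":255}]}}

```text
time: 7.62
tool_pos: [0.6069, -0.2456, 0.1995]
ee_rot: [-3.139, -0.001, 1.848]
wrist_force: [-0.7, -0.5, -0.3]
width: 0.0258
finger_force: 29.9
```

Call:
{"fn": "carry_out", "kwargs": {"deltas": [{"dx":0,"dy":0,"dz":0,"wx":0,"wy":0,"wz":0,"gripper":255},{"dx":0,"dy":0,"dz":0,"wx":0,"wy":0,"wz":0,"gripper":255}]}}

```text
time: 7.78
tool_pos: [0.6071, -0.2434, 0.2007]
ee_rot: [-3.141, -0.001, 1.85]
wrist_force: [-0.3, 0.7, -0.2]
width: 0.0256
finger_force: 29.9
```

```bash
python3 g.py R4 .2 R4 .12; python3 - <<'E'
from h import *
import cv2
a=eyes.snapshot("wrist")[:,:,::-1]
b=cv2.resize(eyes.snapshot("top")[165:275,280:440,::-1],None,fx=3.8,fy=3.8,interpolation=cv2.INTER_CUBIC)[:420]
cv2.imwrite("pics/w2.png",a)
E
```

```text
t 7.78 wrot [-0.01 -0.01 -0.  ] width 0.0256
R4 .2 [0.95 0.07 0.03]
R4 .12 [ 0. -0.  4.]
```

View pics/w2.png

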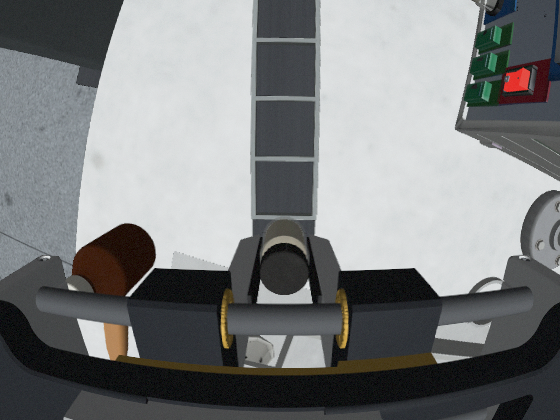

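The vial is held upright, and the compartment next to the post lies between dividers at v≈158 and v≈217, centred at u≈285. I overshot along the row by about 19 mm, so I'll check the compartment position before correcting.

```bash
cat >> h.py <<'E'
def fw(u,v,z):
    c=eyes.get_calibration("wrist"); f=210/np.tan(np.radians(c["fovy"])/2)
    R,t=np.array(c["R"]),np.array(c["t"]); o=-R.T@t
    q=np.array([u-c["cx"],v-c["cy"]]); r=np.hypot(*q)+1e-9
    d=R.T@np.array([*(q/r*np.sin(r/f)),np.cos(r/f)]); return (o+d*(z-o[2])/d[2])[:2]
E
python3 - <<'E'
from h import *
for v in (217,158,98.5,40): print(fw(285.5,v,.016).round(4))
d=np.array([.254,-.967]);
for y in (.1,.05,0,-.05): print((np.array([.5841,-.1521])+d*y).round(4))
E
```

```text
[ 0.6104 -0.2452]
[ 0.5964 -0.1969]
[ 0.5828 -0.1496]
[ 0.569  -0.1015]
[ 0.6095 -0.2488]
[ 0.5968 -0.2005]
[ 0.5841 -0.1521]
[ 0.5714 -0.1038]
```

Call:
{"fn": "carry_out", "kwargs": {"deltas": [{"dx":0.5,"dy":0.05,"dz":0,"wx":0,"wy":0,"wz":0,"gripper":255},{"dx":0.45,"dy":0,"dz":0,"wx":0,"wy":0,"wz":0,"gripper":255},{"dx":0,"dy":0,"dz":0,"wx":0,"wy":0,"wz":0,"gripper":255},{"dx":0,"dy":0,"dz":0,"wx":0,"wy":0,"wz":0,"gripper":255}]}}

```text
time: 8.22
tool_pos: [0.6031, -0.2238, 0.2019]
ee_rot: [3.141, 0.0, 1.851]
wrist_force: [0.1, 1.0, 0.3]
width: 0.0253
finger_force: 29.9
```

Call:
{"fn": "carry_out", "kwargs": {"deltas": [{"dx":0,"dy":0,"dz":0.5,"wx":0,"wy":0,"wz":0,"gripper":255},{"dx":0,"dy":0,"dz":0.8,"wx":0,"wy":0,"wz":0,"gripper":255},{"dx":0,"dy":0,"dz":0.8,"wx":0,"wy":0,"wz":0,"gripper":255},{"dx":0,"dy":0,"dz":0.8,"wx":0,"wy":0,"wz":0,"gripper":255},{"dx":0,"dy":0,"dz":0.8,"wx":0,"wy":0,"wz":0,"gripper":255},{"dx":0,"dy":0,"dz":0.4,"wx":0,"wy":0,"wz":0,"gripper":255},{"dx":0,"dy":0,"dz":0,"wx":0,"wy":0,"wz":0,"gripper":255},{"dx":0,"dy":0,"dz":0,"wx":0,"wy":0,"wz":0,"gripper":255}]}}

```text
time: 8.88
tool_pos: [0.6031, -0.2254, 0.119]
ee_rot: [-3.141, -0.0, 1.849]
wrist_force: [0.4, 0.5, 0.3]
width: 0.026
finger_force: 30.0
```

Call:
{"fn": "carry_out", "kwargs": {"deltas": [{"dx":0,"dy":0,"dz":0.06,"wx":0,"wy":0,"wz":0,"gripper":255},{"dx":0,"dy":0,"dz":0,"wx":0,"wy":0,"wz":0,"gripper":255},{"dx":0,"dy":0,"dz":0,"wx":0,"wy":0,"wz":0,"gripper":80},{"dx":0,"dy":0,"dz":0,"wx":0,"wy":0,"wz":0,"gripper":80},{"dx":0,"dy":0,"dz":0,"wx":0,"wy":0,"wz":0,"gripper":80},{"dx":0,"dy":0,"dz":0,"wx":0,"wy":0,"wz":0,"gripper":80},{"dx":0,"dy":0,"dz":-0.5,"wx":0,"wy":0,"wz":0,"gripper":80},{"dx":0,"dy":0,"dz":-0.9,"wx":0,"wy":0,"wz":0,"gripper":80},{"dx":0,"dy":0,"dz":-0.9,"wx":0,"wy":0,"wz":0,"gripper":80},{"dx":0,"dy":0,"dz":-0.9,"wx":0,"wy":0,"wz":0,"gripper":80},{"dx":0,"dy":0,"dz":-0.9,"wx":0,"wy":0,"wz":0,"gripper":80},{"dx":0,"dy":0,"dz":0,"wx":0,"wy":0,"wz":0,"gripper":80}]}}

```text
time: 9.88
tool_pos: [0.605, -0.226, 0.2064]
ee_rot: [3.134, 0.007, 1.85]
wrist_force: [1.4, 0.1, 0.9]
width: 0.0645
finger_force: 0.0
```

```bash
python3 g.py S3 .2 S3 .12; python3 - <<'E'
from h import *
import cv2
cv2.imwrite("pics/w3.png",eyes.snapshot("wrist")[:,:,::-1])
E
```

```text
t 9.88 wrot [ 0.06  0.05 -0.  ] width 0.0645
S3 .2 [19.86  1.35  0.32]
S3 .12 [ 0. -0.  4.]
```

View pics/w3.png

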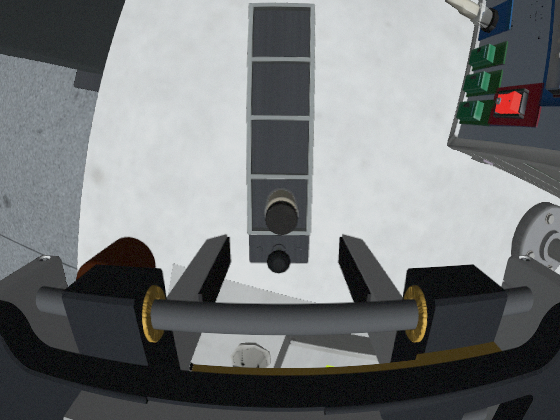

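The vial stands in the compartment beside the knob: base at about (281,205), cap at (280,215). Next is S3.

Call:
{"fn": "carry_out", "kwargs": {"deltas": [{"dx":0.99,"dy":0.07,"dz":0,"wx":0,"wy":0,"wz":0,"gripper":80},{"dx":0.99,"dy":0.07,"dz":0,"wx":0,"wy":0,"wz":0,"gripper":80},{"dx":0.99,"dy":0.07,"dz":0,"wx":0,"wy":0,"wz":0,"gripper":80},{"dx":0.99,"dy":0.07,"dz":0,"wx":0,"wy":0,"wz":0,"gripper":80},{"dx":0.99,"dy":0.07,"dz":0,"wx":0,"wy":0,"wz":0,"gripper":80},{"dx":0.99,"dy":0.07,"dz":0,"wx":0,"wy":0,"wz":0,"gripper":80},{"dx":0.99,"dy":0.07,"dz":0,"wx":0,"wy":0,"wz":0,"gripper":80},{"dx":0.99,"dy":0.07,"dz":0,"wx":0,"wy":0,"wz":0,"gripper":80},{"dx":0.99,"dy":0.07,"dz":0,"wx":0,"wy":0,"wz":0,"gripper":80},{"dx":0.99,"dy":0.07,"dz":0,"wx":0,"wy":0,"wz":0,"gripper":80},{"dx":0.99,"dy":0.07,"dz":0,"wx":0,"wy":0,"wz":0,"gripper":80},{"dx":0.99,"dy":0.07,"dz":0,"wx":0,"wy":0,"wz":0,"gripper":80},{"dx":0.99,"dy":0.07,"dz":0,"wx":0,"wy":0,"wz":0,"gripper":80},{"dx":0.99,"dy":0.07,"dz":0,"wx":0,"wy":0,"wz":0,"gripper":80},{"dx":0.99,"dy":0.07,"dz":0,"wx":0,"wy":0,"wz":0,"gripper":80},{"dx":0.99,"dy":0.07,"dz":0,"wx":0,"wy":0,"wz":0,"gripper":80},{"dx":0.99,"dy":0.07,"dz":0,"wx":0,"wy":0,"wz":0,"gripper":80},{"dx":0.99,"dy":0.07,"dz":0,"wx":0,"wy":0,"wz":0,"gripper":80},{"dx":0.99,"dy":0.07,"dz":0,"wx":0,"wy":0,"wz":0,"gripper":80},{"dx":0.99,"dy":0.07,"dz":0,"wx":0,"wy":0,"wz":0,"gripper":80}]}}

```text
time: 11.6
tool_pos: [0.5202, 0.164, 0.1988]
ee_rot: [-3.139, -0.0, 1.85]
wrist_force: [0.8, -0.2, 0.1]
width: 0.0644
finger_force: 0.0
```

Call:
{"fn": "carry_out", "kwargs": {"deltas": [{"dx":0,"dy":0,"dz":0,"wx":0,"wy":0,"wz":0,"gripper":80},{"dx":0,"dy":0,"dz":0,"wx":0,"wy":0,"wz":0,"gripper":80},{"dx":0,"dy":0,"dz":0,"wx":0,"wy":0,"wz":0,"gripper":80}]}}

```text
time: 11.85
tool_pos: [0.5209, 0.1626, 0.1994]
ee_rot: [-3.14, 0.001, 1.85]
wrist_force: [1.4, -0.4, 0.1]
width: 0.0644
finger_force: 0.0
```

```bash
python3 g.py S3 .12 R3 .2
```

```text
t 11.85 wrot [-0.01  0.01 -0.  ] width 0.0644
S3 .12 [0.03 0.04 3.97]
R3 .2 [-17.27  -1.36  -4.  ]
```

Now down, grip and lift, all in one call.

Call:
{"fn": "carry_out", "kwargs": {"deltas": [{"dx":0,"dy":0,"dz":0.5,"wx":0,"wy":0,"wz":0,"gripper":80},{"dx":0,"dy":0,"dz":0.8,"wx":0,"wy":0,"wz":0,"gripper":80},{"dx":0,"dy":0,"dz":0.8,"wx":0,"wy":0,"wz":0,"gripper":80},{"dx":0,"dy":0,"dz":0.8,"wx":0,"wy":0,"wz":0,"gripper":80},{"dx":0,"dy":0,"dz":0.6,"wx":0,"wy":0,"wz":0,"gripper":80},{"dx":0,"dy":0,"dz":0.45,"wx":0,"wy":0,"wz":0,"gripper":80},{"dx":0,"dy":0,"dz":0,"wx":0,"wy":0,"wz":0,"gripper":80},{"dx":0,"dy":0,"dz":0,"wx":0,"wy":0,"wz":0,"gripper":255},{"dx":0,"dy":0,"dz":0,"wx":0,"wy":0,"wz":0,"gripper":255},{"dx":0,"dy":0,"dz":0,"wx":0,"wy":0,"wz":0,"gripper":255},{"dx":0,"dy":0,"dz":0,"wx":0,"wy":0,"wz":0,"gripper":255},{"dx":0,"dy":0,"dz":0,"wx":0,"wy":0,"wz":0,"gripper":255},{"dx":0,"dy":0,"dz":0,"wx":0,"wy":0,"wz":0,"gripper":255},{"dx":0,"dy":0,"dz":0,"wx":0,"wy":0,"wz":0,"gripper":255},{"dx":0,"dy":0,"dz":0,"wx":0,"wy":0,"wz":0,"gripper":255}]}}

```text
time: 13.1
tool_pos: [0.5213, 0.1633, 0.1217]
ee_rot: [3.141, 0.0, 1.85]
wrist_force: [-0.5, -0.8, 2.2]
width: 0.0257
finger_force: 29.9
```

Call:
{"fn": "carry_out", "kwargs": {"deltas": [{"dx":0,"dy":0,"dz":-0.4,"wx":0,"wy":0,"wz":0,"gripper":255},{"dx":0,"dy":0,"dz":-0.8,"wx":0,"wy":0,"wz":0,"gripper":255},{"dx":0,"dy":0,"dz":-0.8,"wx":0,"wy":0,"wz":0,"gripper":255},{"dx":0,"dy":0,"dz":-0.8,"wx":0,"wy":0,"wz":0,"gripper":255},{"dx":0,"dy":0,"dz":-0.8,"wx":0,"wy":0,"wz":0,"gripper":255},{"dx":0,"dy":0,"dz":-0.4,"wx":0,"wy":0,"wz":0,"gripper":255},{"dx":0,"dy":0,"dz":0,"wx":0,"wy":0,"wz":0,"gripper":255},{"dx":0,"dy":0,"dz":0,"wx":0,"wy":0,"wz":0,"gripper":255}]}}

```text
time: 13.77
tool_pos: [0.5212, 0.1632, 0.2015]
ee_rot: [3.141, 0.0, 1.85]
wrist_force: [0.1, 0.0, -0.7]
width: 0.0262
finger_force: 29.9
```

```bash
python3 g.py R3 .2
```

```text
t 13.77 wrot [ 0.01  0.   -0.  ] width 0.0262
R3 .2 [-17.27  -1.35   0.07]
```

Call:
{"fn": "carry_out", "kwargs": {"deltas": [{"dx":-0.864,"dy":-0.068,"dz":0,"wx":0,"wy":0,"wz":0,"gripper":255},{"dx":-0.864,"dy":-0.068,"dz":0,"wx":0,"wy":0,"wz":0,"gripper":255},{"dx":-0.864,"dy":-0.068,"dz":0,"wx":0,"wy":0,"wz":0,"gripper":255},{"dx":-0.864,"dy":-0.068,"dz":0,"wx":0,"wy":0,"wz":0,"gripper":255},{"dx":-0.864,"dy":-0.068,"dz":0,"wx":0,"wy":0,"wz":0,"gripper":255},{"dx":-0.864,"dy":-0.068,"dz":0,"wx":0,"wy":0,"wz":0,"gripper":255},{"dx":-0.864,"dy":-0.068,"dz":0,"wx":0,"wy":0,"wz":0,"gripper":255},{"dx":-0.864,"dy":-0.068,"dz":0,"wx":0,"wy":0,"wz":0,"gripper":255},{"dx":-0.864,"dy":-0.068,"dz":0,"wx":0,"wy":0,"wz":0,"gripper":255},{"dx":-0.864,"dy":-0.068,"dz":0,"wx":0,"wy":0,"wz":0,"gripper":255},{"dx":-0.864,"dy":-0.068,"dz":0,"wx":0,"wy":0,"wz":0,"gripper":255},{"dx":-0.864,"dy":-0.068,"dz":0,"wx":0,"wy":0,"wz":0,"gripper":255},{"dx":-0.864,"dy":-0.068,"dz":0,"wx":0,"wy":0,"wz":0,"gripper":255},{"dx":-0.864,"dy":-0.068,"dz":0,"wx":0,"wy":0,"wz":0,"gripper":255},{"dx":-0.864,"dy":-0.068,"dz":0,"wx":0,"wy":0,"wz":0,"gripper":255},{"dx":-0.864,"dy":-0.068,"dz":0,"wx":0,"wy":0,"wz":0,"gripper":255},{"dx":-0.864,"dy":-0.068,"dz":0,"wx":0,"wy":0,"wz":0,"gripper":255},{"dx":-0.864,"dy":-0.068,"dz":0,"wx":0,"wy":0,"wz":0,"gripper":255},{"dx":-0.864,"dy":-0.068,"dz":0,"wx":0,"wy":0,"wz":0,"gripper":255},{"dx":-0.864,"dy":-0.068,"dz":0,"wx":0,"wy":0,"wz":0,"gripper":255}]}}

```text
time: 15.43
tool_pos: [0.5897, -0.1774, 0.1997]
ee_rot: [-3.139, -0.002, 1.85]
wrist_force: [-0.0, 0.2, -0.4]
width: 0.0257
finger_force: 29.9
```

Call:
{"fn": "carry_out", "kwargs": {"deltas": [{"dx":0,"dy":0,"dz":0,"wx":0,"wy":0,"wz":0,"gripper":255},{"dx":0,"dy":0,"dz":0,"wx":0,"wy":0,"wz":0,"gripper":255},{"dx":0,"dy":0,"dz":0,"wx":0,"wy":0,"wz":0,"gripper":255}]}}

```text
time: 15.68
tool_pos: [0.5899, -0.1762, 0.2008]
ee_rot: [-3.141, -0.001, 1.85]
wrist_force: [-0.4, 0.2, -1.3]
width: 0.0261
finger_force: 29.9
```

```bash
python3 g.py R3 .118 R3 .2 S2 .2 S2 .12
```

```text
t 15.68 wrot [-0.   -0.01 -0.  ] width 0.0261
R3 .118 [-0.01  0.03  4.14]
R3 .2 [-0.   0.  -4.1]
S2 .2 [19.76  1.31  0.  ]
S2 .12 [ 0. -0.  4.]
```

Call:
{"fn": "carry_out", "kwargs": {"deltas": [{"dx":0,"dy":0,"dz":0.5,"wx":0,"wy":0,"wz":0,"gripper":255},{"dx":0,"dy":0,"dz":0.8,"wx":0,"wy":0,"wz":0,"gripper":255},{"dx":0,"dy":0,"dz":0.8,"wx":0,"wy":0,"wz":0,"gripper":255},{"dx":0,"dy":0,"dz":0.8,"wx":0,"wy":0,"wz":0,"gripper":255},{"dx":0,"dy":0,"dz":0.8,"wx":0,"wy":0,"wz":0,"gripper":255},{"dx":0,"dy":0,"dz":0.4,"wx":0,"wy":0,"wz":0,"gripper":255},{"dx":0,"dy":0,"dz":0.05,"wx":0,"wy":0,"wz":0,"gripper":255},{"dx":0,"dy":0,"dz":0,"wx":0,"wy":0,"wz":0,"gripper":255},{"dx":0,"dy":0,"dz":0,"wx":0,"wy":0,"wz":0,"gripper":255}]}}

```text
time: 16.43
tool_pos: [0.5901, -0.176, 0.1182]
ee_rot: [3.141, 0.0, 1.85]
wrist_force: [0.4, 0.5, 0.2]
width: 0.0265
finger_force: 30.0
```

Call:
{"fn": "carry_out", "kwargs": {"deltas": [{"dx":0,"dy":0,"dz":0,"wx":0,"wy":0,"wz":0,"gripper":80},{"dx":0,"dy":0,"dz":0,"wx":0,"wy":0,"wz":0,"gripper":80},{"dx":0,"dy":0,"dz":0,"wx":0,"wy":0,"wz":0,"gripper":80},{"dx":0,"dy":0,"dz":0,"wx":0,"wy":0,"wz":0,"gripper":80},{"dx":0,"dy":0,"dz":0,"wx":0,"wy":0,"wz":0,"gripper":80},{"dx":0,"dy":0,"dz":-0.5,"wx":0,"wy":0,"wz":0,"gripper":80},{"dx":0,"dy":0,"dz":-0.9,"wx":0,"wy":0,"wz":0,"gripper":80},{"dx":0,"dy":0,"dz":-0.9,"wx":0,"wy":0,"wz":0,"gripper":80},{"dx":0,"dy":0,"dz":-0.9,"wx":0,"wy":0,"wz":0,"gripper":80},{"dx":0,"dy":0,"dz":-0.9,"wx":0,"wy":0,"wz":0,"gripper":80},{"dx":0,"dy":0,"dz":0,"wx":0,"wy":0,"wz":0,"gripper":80}]}}

```text
time: 17.35
tool_pos: [0.5919, -0.1773, 0.2061]
ee_rot: [3.134, 0.006, 1.85]
wrist_force: [0.7, 0.1, 1.1]
width: 0.0644
finger_force: 0.0
```

Call:
{"fn": "carry_out", "kwargs": {"deltas": [{"dx":0.99,"dy":0.066,"dz":0,"wx":0,"wy":0,"wz":0,"gripper":80},{"dx":0.99,"dy":0.066,"dz":0,"wx":0,"wy":0,"wz":0,"gripper":80},{"dx":0.99,"dy":0.066,"dz":0,"wx":0,"wy":0,"wz":0,"gripper":80},{"dx":0.99,"dy":0.066,"dz":0,"wx":0,"wy":0,"wz":0,"gripper":80},{"dx":0.99,"dy":0.066,"dz":0,"wx":0,"wy":0,"wz":0,"gripper":80},{"dx":0.99,"dy":0.066,"dz":0,"wx":0,"wy":0,"wz":0,"gripper":80},{"dx":0.99,"dy":0.066,"dz":0,"wx":0,"wy":0,"wz":0,"gripper":80},{"dx":0.99,"dy":0.066,"dz":0,"wx":0,"wy":0,"wz":0,"gripper":80},{"dx":0.99,"dy":0.066,"dz":0,"wx":0,"wy":0,"wz":0,"gripper":80},{"dx":0.99,"dy":0.066,"dz":0,"wx":0,"wy":0,"wz":0,"gripper":80},{"dx":0.99,"dy":0.066,"dz":0,"wx":0,"wy":0,"wz":0,"gripper":80},{"dx":0.99,"dy":0.066,"dz":0,"wx":0,"wy":0,"wz":0,"gripper":80},{"dx":0.99,"dy":0.066,"dz":0,"wx":0,"wy":0,"wz":0,"gripper":80},{"dx":0.99,"dy":0.066,"dz":0,"wx":0,"wy":0,"wz":0,"gripper":80},{"dx":0.99,"dy":0.066,"dz":0,"wx":0,"wy":0,"wz":0,"gripper":80},{"dx":0.99,"dy":0.066,"dz":0,"wx":0,"wy":0,"wz":0,"gripper":80},{"dx":0.99,"dy":0.066,"dz":0,"wx":0,"wy":0,"wz":0,"gripper":80},{"dx":0.99,"dy":0.066,"dz":0,"wx":0,"wy":0,"wz":0,"gripper":80},{"dx":0.99,"dy":0.066,"dz":0,"wx":0,"wy":0,"wz":0,"gripper":80},{"dx":0.99,"dy":0.066,"dz":0,"wx":0,"wy":0,"wz":0,"gripper":80}]}}

```text
time: 19.02
tool_pos: [0.5059, 0.2122, 0.1996]
ee_rot: [-3.141, 0.0, 1.85]
wrist_force: [0.2, 0.5, 0.4]
width: 0.0647
finger_force: 0.0
```

Call:
{"fn": "carry_out", "kwargs": {"deltas": [{"dx":0,"dy":0,"dz":0,"wx":0,"wy":0,"wz":0,"gripper":80},{"dx":0,"dy":0,"dz":0,"wx":0,"wy":0,"wz":0,"gripper":80},{"dx":0,"dy":0,"dz":0,"wx":0,"wy":0,"wz":0,"gripper":80}]}}

```text
time: 19.27
tool_pos: [0.5064, 0.2108, 0.1998]
ee_rot: [-3.141, 0.001, 1.85]
wrist_force: [0.3, 0.8, 0.1]
width: 0.0648
finger_force: 0.0
```

```bash
python3 g.py S2 .12 R2 .2; python3 - <<'E'
from h import *
import cv2
a=cv2.resize(eyes.snapshot("top")[165:275,130:430,::-1],None,fx=2.6,fy=2.6,interpolation=cv2.INTER_CUBIC)
cv2.imwrite("pics/t4.png",a)
E
```

```text
t 19.27 wrot [-0.01  0.01 -0.  ] width 0.0648
S2 .12 [-0.01  0.02  3.99]
R2 .2 [-17.26  -1.26  -4.  ]
```

View pics/t4.png

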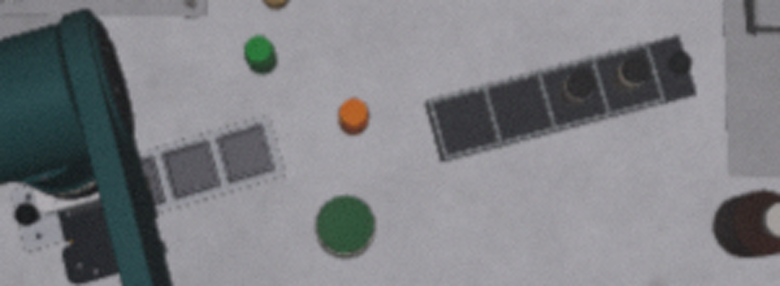

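The top view shows both vials standing upright in the two compartments nearest the knob, caps at (580,82) and (634,70), with the bystanders unmoved. I'll repeat the same moves for S2 → R2.

Call:
{"fn": "carry_out", "kwargs": {"deltas": [{"dx":0,"dy":0,"dz":0.5,"wx":0,"wy":0,"wz":0,"gripper":80},{"dx":0,"dy":0,"dz":0.8,"wx":0,"wy":0,"wz":0,"gripper":80},{"dx":0,"dy":0,"dz":0.8,"wx":0,"wy":0,"wz":0,"gripper":80},{"dx":0,"dy":0,"dz":0.8,"wx":0,"wy":0,"wz":0,"gripper":80},{"dx":0,"dy":0,"dz":0.6,"wx":0,"wy":0,"wz":0,"gripper":80},{"dx":0,"dy":0,"dz":0.45,"wx":0,"wy":0,"wz":0,"gripper":80},{"dx":0,"dy":0,"dz":0,"wx":0,"wy":0,"wz":0,"gripper":80},{"dx":0,"dy":0,"dz":0,"wx":0,"wy":0,"wz":0,"gripper":255},{"dx":0,"dy":0,"dz":0,"wx":0,"wy":0,"wz":0,"gripper":255},{"dx":0,"dy":0,"dz":0,"wx":0,"wy":0,"wz":0,"gripper":255},{"dx":0,"dy":0,"dz":0,"wx":0,"wy":0,"wz":0,"gripper":255},{"dx":0,"dy":0,"dz":0,"wx":0,"wy":0,"wz":0,"gripper":255},{"dx":0,"dy":0,"dz":0,"wx":0,"wy":0,"wz":0,"gripper":255},{"dx":0,"dy":0,"dz":0,"wx":0,"wy":0,"wz":0,"gripper":255},{"dx":0,"dy":0,"dz":0,"wx":0,"wy":0,"wz":0,"gripper":255}]}}

```text
time: 20.57
tool_pos: [0.5066, 0.2115, 0.1217]
ee_rot: [3.141, 0.0, 1.85]
wrist_force: [-0.4, 0.8, 1.8]
width: 0.0259
finger_force: 30.0
```

Call:
{"fn": "carry_out", "kwargs": {"deltas": [{"dx":0,"dy":0,"dz":-0.4,"wx":0,"wy":0,"wz":0,"gripper":255},{"dx":0,"dy":0,"dz":-0.8,"wx":0,"wy":0,"wz":0,"gripper":255},{"dx":0,"dy":0,"dz":-0.8,"wx":0,"wy":0,"wz":0,"gripper":255},{"dx":0,"dy":0,"dz":-0.8,"wx":0,"wy":0,"wz":0,"gripper":255},{"dx":0,"dy":0,"dz":-0.8,"wx":0,"wy":0,"wz":0,"gripper":255},{"dx":0,"dy":0,"dz":-0.4,"wx":0,"wy":0,"wz":0,"gripper":255},{"dx":0,"dy":0,"dz":0,"wx":0,"wy":0,"wz":0,"gripper":255},{"dx":0,"dy":0,"dz":0,"wx":0,"wy":0,"wz":0,"gripper":255}]}}

```text
time: 21.23
tool_pos: [0.5065, 0.2114, 0.2014]
ee_rot: [3.141, 0.0, 1.85]
wrist_force: [0.7, -0.3, -0.8]
width: 0.0257
finger_force: 30.0
```

Call:
{"fn": "carry_out", "kwargs": {"deltas": [{"dx":-0.864,"dy":-0.063,"dz":0,"wx":0,"wy":0,"wz":0,"gripper":255},{"dx":-0.864,"dy":-0.063,"dz":0,"wx":0,"wy":0,"wz":0,"gripper":255},{"dx":-0.864,"dy":-0.063,"dz":0,"wx":0,"wy":0,"wz":0,"gripper":255},{"dx":-0.864,"dy":-0.063,"dz":0,"wx":0,"wy":0,"wz":0,"gripper":255},{"dx":-0.864,"dy":-0.063,"dz":0,"wx":0,"wy":0,"wz":0,"gripper":255},{"dx":-0.864,"dy":-0.063,"dz":0,"wx":0,"wy":0,"wz":0,"gripper":255},{"dx":-0.864,"dy":-0.063,"dz":0,"wx":0,"wy":0,"wz":0,"gripper":255},{"dx":-0.864,"dy":-0.063,"dz":0,"wx":0,"wy":0,"wz":0,"gripper":255},{"dx":-0.864,"dy":-0.063,"dz":0,"wx":0,"wy":0,"wz":0,"gripper":255},{"dx":-0.864,"dy":-0.063,"dz":0,"wx":0,"wy":0,"wz":0,"gripper":255},{"dx":-0.864,"dy":-0.063,"dz":0,"wx":0,"wy":0,"wz":0,"gripper":255},{"dx":-0.864,"dy":-0.063,"dz":0,"wx":0,"wy":0,"wz":0,"gripper":255},{"dx":-0.864,"dy":-0.063,"dz":0,"wx":0,"wy":0,"wz":0,"gripper":255},{"dx":-0.864,"dy":-0.063,"dz":0,"wx":0,"wy":0,"wz":0,"gripper":255},{"dx":-0.864,"dy":-0.063,"dz":0,"wx":0,"wy":0,"wz":0,"gripper":255},{"dx":-0.864,"dy":-0.063,"dz":0,"wx":0,"wy":0,"wz":0,"gripper":255},{"dx":-0.864,"dy":-0.063,"dz":0,"wx":0,"wy":0,"wz":0,"gripper":255},{"dx":-0.864,"dy":-0.063,"dz":0,"wx":0,"wy":0,"wz":0,"gripper":255},{"dx":-0.864,"dy":-0.063,"dz":0,"wx":0,"wy":0,"wz":0,"gripper":255},{"dx":-0.864,"dy":-0.063,"dz":0,"wx":0,"wy":0,"wz":0,"gripper":255}]}}

```text
time: 22.9
tool_pos: [0.5767, -0.1284, 0.1992]
ee_rot: [-3.139, -0.002, 1.85]
wrist_force: [0.6, 0.3, 0.3]
width: 0.0259
finger_force: 30.0
```

Call:
{"fn": "carry_out", "kwargs": {"deltas": [{"dx":0,"dy":0,"dz":0,"wx":0,"wy":0,"wz":0,"gripper":255},{"dx":0,"dy":0,"dz":0,"wx":0,"wy":0,"wz":0,"gripper":255},{"dx":0,"dy":0,"dz":0,"wx":0,"wy":0,"wz":0,"gripper":255}]}}

```text
time: 23.15
tool_pos: [0.5768, -0.1271, 0.2001]
ee_rot: [-3.14, -0.002, 1.85]
wrist_force: [-0.3, -0.2, 0.1]
width: 0.0258
finger_force: 30.0
```

```bash
python3 g.py R2 .118 R2 .2 S1 .2 S1 .12
```

```text
t 23.15 wrot [-0.01 -0.01 -0.  ] width 0.0258
R2 .118 [-0.06  0.03  4.11]
R2 .2 [-0.   0.  -4.1]
S1 .2 [19.75  1.21  0.  ]
S1 .12 [ 0. -0.  4.]
```

Call:
{"fn": "carry_out", "kwargs": {"deltas": [{"dx":0,"dy":0,"dz":0.5,"wx":0,"wy":0,"wz":0,"gripper":255},{"dx":0,"dy":0,"dz":0.8,"wx":0,"wy":0,"wz":0,"gripper":255},{"dx":0,"dy":0,"dz":0.8,"wx":0,"wy":0,"wz":0,"gripper":255},{"dx":0,"dy":0,"dz":0.8,"wx":0,"wy":0,"wz":0,"gripper":255},{"dx":0,"dy":0,"dz":0.8,"wx":0,"wy":0,"wz":0,"gripper":255},{"dx":0,"dy":0,"dz":0.4,"wx":0,"wy":0,"wz":0,"gripper":255},{"dx":0,"dy":0,"dz":0.03,"wx":0,"wy":0,"wz":0,"gripper":255},{"dx":0,"dy":0,"dz":0,"wx":0,"wy":0,"wz":0,"gripper":255},{"dx":0,"dy":0,"dz":0,"wx":0,"wy":0,"wz":0,"gripper":255}]}}

```text
time: 23.9
tool_pos: [0.5772, -0.1271, 0.1184]
ee_rot: [-3.141, -0.0, 1.85]
wrist_force: [0.2, -0.4, -0.2]
width: 0.0258
finger_force: 30.0
```

Call:
{"fn": "carry_out", "kwargs": {"deltas": [{"dx":0,"dy":0,"dz":0,"wx":0,"wy":0,"wz":0,"gripper":80},{"dx":0,"dy":0,"dz":0,"wx":0,"wy":0,"wz":0,"gripper":80},{"dx":0,"dy":0,"dz":0,"wx":0,"wy":0,"wz":0,"gripper":80},{"dx":0,"dy":0,"dz":0,"wx":0,"wy":0,"wz":0,"gripper":80},{"dx":0,"dy":0,"dz":0,"wx":0,"wy":0,"wz":0,"gripper":80},{"dx":0,"dy":0,"dz":-0.5,"wx":0,"wy":0,"wz":0,"gripper":80},{"dx":0,"dy":0,"dz":-0.9,"wx":0,"wy":0,"wz":0,"gripper":80},{"dx":0,"dy":0,"dz":-0.9,"wx":0,"wy":0,"wz":0,"gripper":80},{"dx":0,"dy":0,"dz":-0.9,"wx":0,"wy":0,"wz":0,"gripper":80},{"dx":0,"dy":0,"dz":-0.9,"wx":0,"wy":0,"wz":0,"gripper":80},{"dx":0,"dy":0,"dz":0,"wx":0,"wy":0,"wz":0,"gripper":80}]}}

```text
time: 24.82
tool_pos: [0.5793, -0.1284, 0.2063]
ee_rot: [3.134, 0.005, 1.85]
wrist_force: [0.9, 0.1, 0.7]
width: 0.0646
finger_force: 0.0
```

Call:
{"fn": "carry_out", "kwargs": {"deltas": [{"dx":0.988,"dy":0.06,"dz":0,"wx":0,"wy":0,"wz":0,"gripper":80},{"dx":0.988,"dy":0.06,"dz":0,"wx":0,"wy":0,"wz":0,"gripper":80},{"dx":0.988,"dy":0.06,"dz":0,"wx":0,"wy":0,"wz":0,"gripper":80},{"dx":0.988,"dy":0.06,"dz":0,"wx":0,"wy":0,"wz":0,"gripper":80},{"dx":0.988,"dy":0.06,"dz":0,"wx":0,"wy":0,"wz":0,"gripper":80},{"dx":0.988,"dy":0.06,"dz":0,"wx":0,"wy":0,"wz":0,"gripper":80},{"dx":0.988,"dy":0.06,"dz":0,"wx":0,"wy":0,"wz":0,"gripper":80},{"dx":0.988,"dy":0.06,"dz":0,"wx":0,"wy":0,"wz":0,"gripper":80},{"dx":0.988,"dy":0.06,"dz":0,"wx":0,"wy":0,"wz":0,"gripper":80},{"dx":0.988,"dy":0.06,"dz":0,"wx":0,"wy":0,"wz":0,"gripper":80},{"dx":0.988,"dy":0.06,"dz":0,"wx":0,"wy":0,"wz":0,"gripper":80},{"dx":0.988,"dy":0.06,"dz":0,"wx":0,"wy":0,"wz":0,"gripper":80},{"dx":0.988,"dy":0.06,"dz":0,"wx":0,"wy":0,"wz":0,"gripper":80},{"dx":0.988,"dy":0.06,"dz":0,"wx":0,"wy":0,"wz":0,"gripper":80},{"dx":0.988,"dy":0.06,"dz":0,"wx":0,"wy":0,"wz":0,"gripper":80},{"dx":0.988,"dy":0.06,"dz":0,"wx":0,"wy":0,"wz":0,"gripper":80},{"dx":0.988,"dy":0.06,"dz":0,"wx":0,"wy":0,"wz":0,"gripper":80},{"dx":0.988,"dy":0.06,"dz":0,"wx":0,"wy":0,"wz":0,"gripper":80},{"dx":0.988,"dy":0.06,"dz":0,"wx":0,"wy":0,"wz":0,"gripper":80},{"dx":0.988,"dy":0.06,"dz":0,"wx":0,"wy":0,"wz":0,"gripper":80}]}}

```text
time: 26.48
tool_pos: [0.4911, 0.2596, 0.1999]
ee_rot: [-3.141, 0.0, 1.85]
wrist_force: [0.7, -0.3, -0.5]
width: 0.0647
finger_force: 0.0
```

Call:
{"fn": "carry_out", "kwargs": {"deltas": [{"dx":0,"dy":0,"dz":0,"wx":0,"wy":0,"wz":0,"gripper":80},{"dx":0,"dy":0,"dz":0,"wx":0,"wy":0,"wz":0,"gripper":80},{"dx":0,"dy":0,"dz":0,"wx":0,"wy":0,"wz":0,"gripper":80}]}}

```text
time: 26.73
tool_pos: [0.4916, 0.2582, 0.2002]
ee_rot: [-3.141, 0.001, 1.85]
wrist_force: [-0.5, -0.4, -0.1]
width: 0.0645
finger_force: 0.0
```

```bash
python3 g.py S1 .12 R1 .2
```

```text
t 26.73 wrot [-0.01  0.01 -0.  ] width 0.0645
S1 .12 [0.   0.03 4.01]
R1 .2 [-17.25  -1.15  -4.  ]
```

Call:
{"fn": "carry_out", "kwargs": {"deltas": [{"dx":0,"dy":0,"dz":0.5,"wx":0,"wy":0,"wz":0,"gripper":80},{"dx":0,"dy":0,"dz":0.8,"wx":0,"wy":0,"wz":0,"gripper":80},{"dx":0,"dy":0,"dz":0.8,"wx":0,"wy":0,"wz":0,"gripper":80},{"dx":0,"dy":0,"dz":0.8,"wx":0,"wy":0,"wz":0,"gripper":80},{"dx":0,"dy":0,"dz":0.6,"wx":0,"wy":0,"wz":0,"gripper":80},{"dx":0,"dy":0,"dz":0.45,"wx":0,"wy":0,"wz":0,"gripper":80},{"dx":0,"dy":0,"dz":0,"wx":0,"wy":0,"wz":0,"gripper":80},{"dx":0,"dy":0,"dz":0,"wx":0,"wy":0,"wz":0,"gripper":255},{"dx":0,"dy":0,"dz":0,"wx":0,"wy":0,"wz":0,"gripper":255},{"dx":0,"dy":0,"dz":0,"wx":0,"wy":0,"wz":0,"gripper":255},{"dx":0,"dy":0,"dz":0,"wx":0,"wy":0,"wz":0,"gripper":255},{"dx":0,"dy":0,"dz":0,"wx":0,"wy":0,"wz":0,"gripper":255},{"dx":0,"dy":0,"dz":0,"wx":0,"wy":0,"wz":0,"gripper":255},{"dx":0,"dy":0,"dz":0,"wx":0,"wy":0,"wz":0,"gripper":255},{"dx":0,"dy":0,"dz":0,"wx":0,"wy":0,"wz":0,"gripper":255}]}}

```text
time: 27.98
tool_pos: [0.4918, 0.2589, 0.1221]
ee_rot: [3.141, -0.0, 1.85]
wrist_force: [-0.3, -0.3, 2.5]
width: 0.0257
finger_force: 30.0
```

Call:
{"fn": "carry_out", "kwargs": {"deltas": [{"dx":0,"dy":0,"dz":-0.4,"wx":0,"wy":0,"wz":0,"gripper":255},{"dx":0,"dy":0,"dz":-0.8,"wx":0,"wy":0,"wz":0,"gripper":255},{"dx":0,"dy":0,"dz":-0.8,"wx":0,"wy":0,"wz":0,"gripper":255},{"dx":0,"dy":0,"dz":-0.8,"wx":0,"wy":0,"wz":0,"gripper":255},{"dx":0,"dy":0,"dz":-0.8,"wx":0,"wy":0,"wz":0,"gripper":255},{"dx":0,"dy":0,"dz":-0.4,"wx":0,"wy":0,"wz":0,"gripper":255},{"dx":0,"dy":0,"dz":0,"wx":0,"wy":0,"wz":0,"gripper":255},{"dx":0,"dy":0,"dz":0,"wx":0,"wy":0,"wz":0,"gripper":255}]}}

```text
time: 28.65
tool_pos: [0.4917, 0.2588, 0.2019]
ee_rot: [3.141, 0.0, 1.85]
wrist_force: [0.8, 0.3, -0.5]
width: 0.0257
finger_force: 30.0
```

Call:
{"fn": "carry_out", "kwargs": {"deltas": [{"dx":-0.864,"dy":-0.057,"dz":0,"wx":0,"wy":0,"wz":0,"gripper":255},{"dx":-0.864,"dy":-0.057,"dz":0,"wx":0,"wy":0,"wz":0,"gripper":255},{"dx":-0.864,"dy":-0.057,"dz":0,"wx":0,"wy":0,"wz":0,"gripper":255},{"dx":-0.864,"dy":-0.057,"dz":0,"wx":0,"wy":0,"wz":0,"gripper":255},{"dx":-0.864,"dy":-0.057,"dz":0,"wx":0,"wy":0,"wz":0,"gripper":255},{"dx":-0.864,"dy":-0.057,"dz":0,"wx":0,"wy":0,"wz":0,"gripper":255},{"dx":-0.864,"dy":-0.057,"dz":0,"wx":0,"wy":0,"wz":0,"gripper":255},{"dx":-0.864,"dy":-0.057,"dz":0,"wx":0,"wy":0,"wz":0,"gripper":255},{"dx":-0.864,"dy":-0.057,"dz":0,"wx":0,"wy":0,"wz":0,"gripper":255},{"dx":-0.864,"dy":-0.057,"dz":0,"wx":0,"wy":0,"wz":0,"gripper":255},{"dx":-0.864,"dy":-0.057,"dz":0,"wx":0,"wy":0,"wz":0,"gripper":255},{"dx":-0.864,"dy":-0.057,"dz":0,"wx":0,"wy":0,"wz":0,"gripper":255},{"dx":-0.864,"dy":-0.057,"dz":0,"wx":0,"wy":0,"wz":0,"gripper":255},{"dx":-0.864,"dy":-0.057,"dz":0,"wx":0,"wy":0,"wz":0,"gripper":255},{"dx":-0.864,"dy":-0.057,"dz":0,"wx":0,"wy":0,"wz":0,"gripper":255},{"dx":-0.864,"dy":-0.057,"dz":0,"wx":0,"wy":0,"wz":0,"gripper":255},{"dx":-0.864,"dy":-0.057,"dz":0,"wx":0,"wy":0,"wz":0,"gripper":255},{"dx":-0.864,"dy":-0.057,"dz":0,"wx":0,"wy":0,"wz":0,"gripper":255},{"dx":-0.864,"dy":-0.057,"dz":0,"wx":0,"wy":0,"wz":0,"gripper":255},{"dx":-0.864,"dy":-0.057,"dz":0,"wx":0,"wy":0,"wz":0,"gripper":255}]}}

```text
time: 30.32
tool_pos: [0.5642, -0.0805, 0.1997]
ee_rot: [-3.139, -0.002, 1.85]
wrist_force: [-0.2, 0.1, -0.0]
width: 0.0259
finger_force: 30.0
```

Call:
{"fn": "carry_out", "kwargs": {"deltas": [{"dx":0,"dy":0,"dz":0,"wx":0,"wy":0,"wz":0,"gripper":255},{"dx":0,"dy":0,"dz":0,"wx":0,"wy":0,"wz":0,"gripper":255},{"dx":0,"dy":0,"dz":0,"wx":0,"wy":0,"wz":0,"gripper":255}]}}

```text
time: 30.57
tool_pos: [0.5643, -0.0791, 0.2005]
ee_rot: [-3.14, -0.002, 1.85]
wrist_force: [-0.2, 0.5, -0.5]
width: 0.026
finger_force: 30.0
```

```bash
python3 g.py R1 .118 R1 .2
```

```text
t 30.57 wrot [-0.01 -0.01 -0.  ] width 0.026
R1 .118 [-0.04  0.03  4.13]
R1 .2 [-0.   0.  -4.1]
```

Call:
{"fn": "carry_out", "kwargs": {"deltas": [{"dx":0,"dy":0,"dz":0.5,"wx":0,"wy":0,"wz":0,"gripper":255},{"dx":0,"dy":0,"dz":0.8,"wx":0,"wy":0,"wz":0,"gripper":255},{"dx":0,"dy":0,"dz":0.8,"wx":0,"wy":0,"wz":0,"gripper":255},{"dx":0,"dy":0,"dz":0.8,"wx":0,"wy":0,"wz":0,"gripper":255},{"dx":0,"dy":0,"dz":0.8,"wx":0,"wy":0,"wz":0,"gripper":255},{"dx":0,"dy":0,"dz":0.4,"wx":0,"wy":0,"wz":0,"gripper":255},{"dx":0,"dy":0,"dz":0.03,"wx":0,"wy":0,"wz":0,"gripper":255},{"dx":0,"dy":0,"dz":0,"wx":0,"wy":0,"wz":0,"gripper":255},{"dx":0,"dy":0,"dz":0,"wx":0,"wy":0,"wz":0,"gripper":255}]}}

```text
time: 31.32
tool_pos: [0.5647, -0.0791, 0.1188]
ee_rot: [-3.141, -0.0, 1.85]
wrist_force: [0.3, -0.1, -0.6]
width: 0.0257
finger_force: 30.0
```

Call:
{"fn": "carry_out", "kwargs": {"deltas": [{"dx":0,"dy":0,"dz":0,"wx":0,"wy":0,"wz":0,"gripper":80},{"dx":0,"dy":0,"dz":0,"wx":0,"wy":0,"wz":0,"gripper":80},{"dx":0,"dy":0,"dz":0,"wx":0,"wy":0,"wz":0,"gripper":80},{"dx":0,"dy":0,"dz":0,"wx":0,"wy":0,"wz":0,"gripper":80},{"dx":0,"dy":0,"dz":0,"wx":0,"wy":0,"wz":0,"gripper":80},{"dx":0,"dy":0,"dz":-0.5,"wx":0,"wy":0,"wz":0,"gripper":80},{"dx":0,"dy":0,"dz":-0.9,"wx":0,"wy":0,"wz":0,"gripper":80},{"dx":0,"dy":0,"dz":-0.9,"wx":0,"wy":0,"wz":0,"gripper":80},{"dx":0,"dy":0,"dz":-0.9,"wx":0,"wy":0,"wz":0,"gripper":80},{"dx":0,"dy":0,"dz":-0.9,"wx":0,"wy":0,"wz":0,"gripper":80},{"dx":0,"dy":0,"dz":-0.9,"wx":0,"wy":0,"wz":0,"gripper":80},{"dx":0,"dy":0,"dz":-0.9,"wx":0,"wy":0,"wz":0,"gripper":80},{"dx":0,"dy":-0.9,"dz":0,"wx":0,"wy":0,"wz":0,"gripper":80},{"dx":0,"dy":-0.9,"dz":0,"wx":0,"wy":0,"wz":0,"gripper":80},{"dx":0,"dy":-0.9,"dz":0,"wx":0,"wy":0,"wz":0,"gripper":80},{"dx":0,"dy":-0.9,"dz":0,"wx":0,"wy":0,"wz":0,"gripper":80},{"dx":0,"dy":-0.9,"dz":0,"wx":0,"wy":0,"wz":0,"gripper":80},{"dx":0,"dy":0,"dz":0,"wx":0,"wy":0,"wz":0,"gripper":80},{"dx":0,"dy":0,"dz":0,"wx":0,"wy":0,"wz":0,"gripper":80}]}}

```text
time: 32.9
tool_pos: [0.4783, -0.1047, 0.2381]
ee_rot: [3.14, 0.001, 1.849]
wrist_force: [-0.8, 0.4, 0.1]
width: 0.0642
finger_force: 0.0
```

Call:
{"fn": "carry_out", "kwargs": {"deltas": [{"dx":0.9,"dy":-0.2,"dz":0,"wx":0,"wy":0,"wz":0,"gripper":80},{"dx":0.9,"dy":-0.2,"dz":0,"wx":0,"wy":0,"wz":0,"gripper":80},{"dx":0.9,"dy":-0.2,"dz":0,"wx":0,"wy":0,"wz":0,"gripper":80},{"dx":0.9,"dy":-0.2,"dz":0,"wx":0,"wy":0,"wz":0,"gripper":80},{"dx":0.9,"dy":-0.2,"dz":0,"wx":0,"wy":0,"wz":0,"gripper":80},{"dx":0.9,"dy":-0.2,"dz":0,"wx":0,"wy":0,"wz":0,"gripper":80},{"dx":0.9,"dy":0,"dz":0,"wx":0,"wy":0,"wz":0,"gripper":80},{"dx":0.9,"dy":0,"dz":0,"wx":0,"wy":0,"wz":0,"gripper":80},{"dx":0,"dy":0,"dz":0,"wx":0,"wy":0,"wz":0,"gripper":80},{"dx":0,"dy":0,"dz":0,"wx":0,"wy":0,"wz":0,"gripper":80}]}}

```text
time: 33.73
tool_pos: [0.4163, 0.028, 0.2375]
ee_rot: [3.141, 0.001, 1.852]
wrist_force: [0.4, 0.5, -0.7]
width: 0.0645
finger_force: 0.0
```

```bash
python3 - <<'E'
from h import *
import cv2
a=cv2.resize(eyes.snapshot("top")[165:275,270:430,::-1],None,fx=4,fy=4,interpolation=cv2.INTER_CUBIC)
b=cv2.resize(eyes.snapshot("side")[160:250,220:340,::-1],(400,300),interpolation=cv2.INTER_CUBIC)
cv2.imwrite("pics/f_top.png",a); cv2.imwrite("pics/f_side.png",b)
E
```

```text
(no output)
```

View pics/f_top.png

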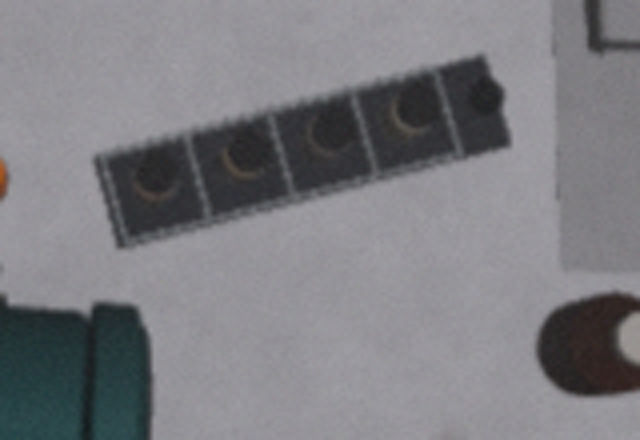

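View pics/f_side.png

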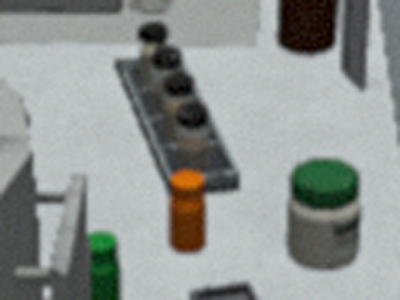

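All four vials stand upright, one per compartment, with caps at about (157,172), (248,152), (331,130) and (416,107) in the top view. The jar and bottle haven't moved, so I'm handing in.

```bash
python3 -c "
from bench import robot; print(robot.close_job())"
```

```text
the job is handed in; nothing more can be done
None
```

I moved all four vials to the run rack in reverse order and handed the job in after about 34 s; the last pictures show each upright in its own compartment, and no verdict came back.

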